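Sort the washed forming rings back into their round and square tins

ROBOT

A 7-joint arm with a two-finger parallel gripper is mounted at the origin on a cart in front of the work surface, level with it; the furniture and walls round the work are solid. World frame = base frame: x ahead of the robot, y to its left, z up, the work surface at z = 0. Lengths are in m, angles in rad, forces in N, time in s.
With the tool pointing down it reaches from about 0.35 to 0.9 m from the base axis. Payload 8.1 kg.
Tool frame: the origin (TCP) lies midway between the tips of the shut fingers; the grasp point (between the pads) lies 19 mm behind it; z points along the fingers, y is the line along which they close (so a half turn about z gives the same grasp; the last joint's range is limited). The gripper opens to 92 mm and grips with 3 to 60 N. Pads are 19 mm wide; open, the fingers measure 130 mm over their backs; the gripper's body (75 mm by 190 mm) begins 47 mm behind the grasp point.
Start: joints at [1.181, 0.434, 0.025, 1.573, -0.012, 1.134, -0.075], TCP at [0.177, -0.599, 0.227] pointing down, gripper open.
Joint ranges: [-2.62, 2.62], [-0.44, 2.09], [-1.27, 1.32], [0.08, 2.57], [-1.32, 4.46], [0.12, 2], [-2.74, 2.74]. Speed limits (rad/s): [2.22, 2.22, 3.01, 3.01, 3.14, 3.14, 3.14].

INTERFACE

Orientations are given as a rotation vector (axis times angle).
In Python, from cell import observe, get_image, camera_model, sign_off, recognise, silhouettes gives the robot as it stands.
- The arm moves only by the tool apply_moves, never from a script. Its argument "motion" is a list of rows, each an object of numbers: "x", "y", "z": the shift along the world's x, y, z in cm; "yaw": the turn about the world's z in degrees; "hand": the opening, from -1 (shut) to 1 (fully open), so that 0 is half open. In form: [{"x": .., "y": .., "z": .., "yaw": .., "hand": ..}, ...]. A call has 1 to 10 rows; each row is the pose to reach, as a shift and turn from the pose commanded when the call began; what a row does not reach only later rows make up. A row lasts 1/8 s, in which the tool goes at most 62.5 mm and 10.7 degrees, less where a joint would pass 70% of its speed; a pose out of reach is approached as far as the arm can. A call with a gripper value outside its range is refused whole. The fingers move at their own pace and stop on an object; "newtons" is the grip in N (left out, the last holds). Time passes only in rows, so rows that repeat a pose let the fingers close. It gives the time, the measured TCP pose, the force, the opening and the grip force at its end, in the units of the state.
- observe(): the state, without advancing time (a new reading comes with each control period).
- get_image(name): name is "scene" or "top"; returns the picture (384x512x3 uint8, blue, green, red); there is no depth.
- camera_model(name): a dict with "camera_matrix" (3x3 intrinsics, pixels), "k1" (the pictures are not rectified: a ray, as slopes to the right and down, at radius r is drawn at 1 + k1 r^2 times it, then the intrinsics apply), "T" (4x4, takes a point from camera to world coordinates). Camera axes: x right, y up, looking along -z (the intrinsics and any distortion apply to the point x, -y, -z); pixel columns grow to the right and rows downward; lengths in m; the calibration is good to about 2 mm. A picture is of the moment at which its call begins. camera_model takes no time and is no camera call.
- sign_off(): hands the job in; it is judged then, once.
Trained networks look in the newest picture that a camera, given by its name, has taken for a name from the list of things; names that differ only in an ending like _2 or _b are one class to them, and where a whole thing is asked for, a point or a joint stands for the part that bears it (a point fixed in the world has none). Each returns a list of dicts, best first, with "p" (0 to 1); they miss things now and then, are a little off and sometimes report something else, mostly with a low value. They report only what shows in the picture. A call takes as long as a camera call.
- recognise(query, camera): "rect" ([left, top, right, bottom] in pixels, round what is visible of it).
- silhouettes(query, camera): "mask" (384x512 bool, what is visible of it) and "rect" ([left, top, right, bottom] in pixels, round what is visible of it).
The state is a dict: "clock": time; "joints": joint angles; "dq": joint speeds; "joint_efforts": joint torques, N m; "position": TCP position; "ee_rot": TCP orientation; "force": force on the tool from outside, world axes, zero at the start; "ft_torque": the same for the moment, N m; "width": opening from 0.0 (shut) to 1.0 (fully open); "gripper_force": force on a finger pad.
Only numpy, scipy, OpenCV 4.12 (cv2) and the standard library are available. Lean on these libraries where they do the work, as an engineer would, in place of code of your own. Each camera call takes 0.05 s, during which the arm holds its last target. There are 200 camera calls.

TASK

The forming rings have come back from the wash all mixed up: sort them into the two shallow tin bases, the two round rings in the round one and the three square rings in the square one. Each set must sit nested, one ring inside the next around the smallest, every ring standing flat on the floor of its tin so that the cover would go on. Leave the two covers and the timer standing where they are.

Things in the scene. Friction and masses are not known exactly. Their poses are not given: they have to be found in the camera images.
- round_large_mid (a point): large round steel forming ring: an open tube, wall 2 mm, with no floor and no lid, 64 mm outside diameter (60 mm inside), 36 mm high, 50 g. The point is on the ring's axis, half-way up (18 mm above its underside); z is up; yaw has no meaning. Loose; can be gripped across its outside near the top edge.
- round_small_mid (a point): small round steel forming ring: an open tube, 41 mm outside diameter, 36 mm high, 50 g; goes inside the large round ring with 9 mm to spare all round. The point is on the ring's axis, half-way up (18 mm above its underside); z is up; yaw has no meaning. Loose; can be gripped across its outside near the top edge.
- square_large_mid (a point): large square steel forming ring: four upright walls 2 mm thick, no floor and no lid, 66 x 66 mm outside (62 mm inside), 36 mm high, 60 g. The point is on the ring's axis, half-way up (18 mm above its underside); z is up; x and y are square to its flat sides. Same shape every quarter turn; any yaw. Loose; can be gripped across its outside near the top edge.
- square_medium_mid (a point): medium square steel forming ring: four upright walls 2 mm thick, no floor and no lid, 50 x 50 mm outside (46 mm inside), 36 mm high, 50 g; goes inside the large square ring with 6 mm to spare on each side. The point is on the ring's axis, half-way up (18 mm above its underside); z is up; x and y are square to its flat sides. Same shape every quarter turn; any yaw. Loose; can be gripped across its outside near the top edge.
- square_small_mid (a point): small square steel forming ring: four upright walls 2 mm thick, no floor and no lid, 34 x 34 mm outside, 36 mm high, 40 g; goes inside the medium square ring with 6 mm to spare on each side. The point is on the ring's axis, half-way up (18 mm above its underside); z is up; x and y are square to its flat sides. Same shape every quarter turn; any yaw. Loose; can be gripped across its outside near the top edge.
- round_tin: round tin base: a shallow open dish of plain bright metal, fixed to the worktop, 86 mm outside and 82 mm inside diameter, floor 2 mm above the worktop, wall 8 mm high and 2 mm thick. Origin at the centre of its underside, on the worktop. The rings stand up well above its wall. Between nested rings there is no room for fingers, so a small ring cannot be carried down into a larger one that is already there.
- square_tin: square tin base: a shallow open dish of plain bright metal, fixed to the worktop, 88 x 88 mm outside and 84 x 84 mm inside, floor 2 mm above the worktop, wall 8 mm high and 2 mm thick. Origin at the centre of its underside, on the worktop; x and y are square to its sides. It may stand at a yaw.
- round_cover: deep round cover of the round tin, 82 mm across and 44 mm high, standing closed side up on the worktop away from the tins; loose, 150 g. Not to be moved. Origin at the centre of its underside.
- square_cover: deep square cover of the square tin, 83 x 83 mm and 44 mm high, standing closed side up on the worktop away from the tins; loose, 150 g. Not to be moved. Origin at the centre of its underside.
- timer: round red and white kitchen timer, 62 mm across and 54 mm high, standing among the rings; loose, 110 g. Not to be moved. Origin at the centre of its underside.

How it is judged:
By the outcome, as a careful person would: the job done as asked, in the order asked, and still so for the second after the job is handed in, with the robot touching nothing.
It also fails if it takes over 106 s, if anything falls off the work surface, if the arm or the gripper's body presses on something with over 40 N, if the wrist force passes 120 N, or if a joint passes its speed limit or range.

## Working session

There is one attempt and no reset: what is moved stays moved. The work goes in short steps, Python scripts to look and compute and a tool call to move; the robot and the scene stay as the last step left them, time stands still between calls to the robot, and variables do not carry over. Pictures are saved under pics/ and viewed, at most 17 in all, crops included, and the job is handed in when it is done.

Besides the shell and the picture viewer there is one more tool, called after ">>>" as a command line: name --argument value ..., lists and objects as JSON in quotes. apply_moves: Moves the arm, as the interface text tells. Its arguments: {"type":"object","properties":{"motion":{"type":"array","items":{"type":"object","properties":{"x":{"type":"number"},"y":{"type":"number"},"z":{"type":"number"},"yaw":{"type":"number"},"hand":{"type":"number"}}}},"newtons":{"type":"number"}},"required":["motion"]}

```bash
mkdir -p pics; ls; python3 - <<'E'
from cell import *
import cv2
s=observe();print(s)
for n in("scene","top"):
    im=get_image(n);cv2.imwrite(f"pics/{n}0.png",im);print(camera_model(n))
E
```

```text
pics
{'clock': 0.0, 'joints': array([ 1.18141112,  0.4352037 ,  0.0249374 ,  1.57411269, -0.01159262,
        1.13399713, -0.07511096]), 'dq': array([-0.00042051,  0.00109835,  0.00035461,  0.00138976, -0.00078845,
        0.00054723,  0.00030684]), 'joint_efforts': array([ 1.20613731e-03, -6.67855024e+01,  9.85604301e-01, -3.14452457e+01,
       -6.05173758e-02,  4.27647424e-02,  1.52969569e-04]), 'position': array([ 0.17660814, -0.59898519,  0.22595051]), 'ee_rot': array([-3.10784093e+00, -4.48648838e-01,  5.61148795e-04]), 'force': array([ 0.3906049 , -0.48186804,  0.30586864]), 'ft_torque': array([-0.00487703, -0.00751846,  0.00661968]), 'gripper_force': 0.0, 'width': 0.9987617166104078}
{'camera_matrix': array([[496.19541623,   0.        , 264.07902379],
       [  0.        , 496.19541623, 191.57715423],
       [  0.        ,   0.        ,   1.        ]]), 'k1': -0.030391642805580602, 'T': array([[-4.63515876e-01,  3.96606856e-01, -7.92373671e-01,
        -5.69915356e-01],
       [-8.86088427e-01, -2.08048528e-01,  4.14201774e-01,
         5.56021442e-01],
       [-5.76912461e-04,  8.94102238e-01,  4.47862540e-01,
         6.62172286e-01],
       [ 0.00000000e+00,  0.00000000e+00,  0.00000000e+00,
         1.00000000e+00]])}
{'camera_matrix': array([[382.95712682,   0.        , 251.28584324],
       [  0.        , 382.95712682, 199.58358156],
       [  0.        ,   0.        ,   1.        ]]), 'k1': -0.10840792203077358, 'T': array([[-1.54498346e-02,  9.93994782e-01, -1.08331321e-01,
         4.18796755e-01],
       [-9.99880024e-01, -1.54795480e-02,  5.66697852e-04,
        -4.65305229e-02],
       [-1.11362518e-03,  1.08327080e-01,  9.94114683e-01,
         1.01149467e+00],
       [ 0.00000000e+00,  0.00000000e+00,  0.00000000e+00,
         1.00000000e+00]])}
```

View pics/top0.png

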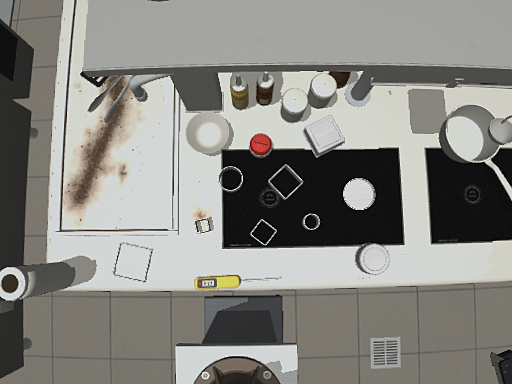

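View pics/scene0.png

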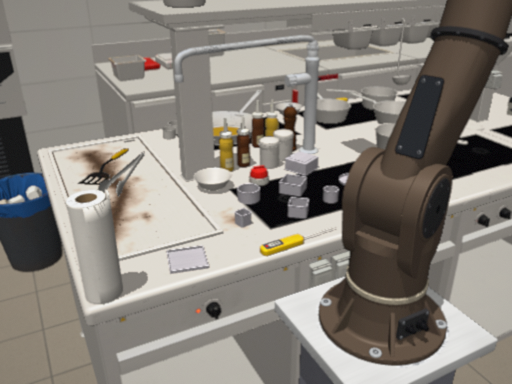

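```bash
cat > h.py <<'E'
from cell import *
import numpy as np, cv2
from scipy.optimize import minimize
def proj(P,cam):
    m=camera_model(cam);T=m["T"];p=(np.asarray(P)-T[:3,3])@T[:3,:3]
    s=np.c_[p[:,0]/-p[:,2],-p[:,1]/-p[:,2]];s=s*(1+m["k1"]*(s**2).sum(1,keepdims=True))
    K=m["camera_matrix"];return s*[K[0,0],K[1,1]]+K[:2,2]
def unproj(uv,z,cam):
    m=camera_model(cam);K=m["camera_matrix"];T=m["T"]
    d=(np.asarray(uv,float)-K[:2,2])/[K[0,0],K[1,1]];s=d.copy()
    for _ in range(8): s=d/(1+m["k1"]*(s**2).sum())
    r=T[:3,:3]@[s[0],-s[1],-1];return T[:3,3]+r*(z-T[2,3])/r[2]
# name: round?, size, z0, z1
D={"round_large_mid":(1,.064,0,.036),"round_small_mid":(1,.041,0,.036),"square_large_mid":(0,.066,0,.036),
"square_medium_mid":(0,.05,0,.036),"square_small_mid":(0,.034,0,.036),"round_tin":(1,.086,0,.008),"square_tin":(0,.088,0,.008),
"round_cover":(1,.082,0,.044),"square_cover":(0,.083,0,.044),"timer":(1,.062,0,.054)}
def verts(n,x,y,a,dz=0):
    r,w,z0,z1=D[n]
    if r: t=np.arange(0,2*np.pi,.2);q=np.c_[np.cos(t),np.sin(t)]*w/2
    else:
        q=np.array([[1,1],[-1,1],[-1,-1],[1,-1]])*w/2;q=q@np.array([[np.cos(a),np.sin(a)],[-np.sin(a),np.cos(a)]])
    return np.vstack([np.c_[q+[x,y],np.full(len(q),z+dz)] for z in(z0,z1)])
def fit(n,mask,cam="top",dz=0):
    S=8;c=cv2.convexHull(np.argwhere(mask)[:,::-1].astype(np.int32))
    l,t,w,h=cv2.boundingRect(c);o=np.array([l-12,t-12])
    M=np.zeros((h+24,w+24),np.uint8);cv2.fillPoly(M,[c-o.astype(np.int32)],1)
    M=cv2.resize(M,None,fx=S,fy=S,interpolation=cv2.INTER_LINEAR)>0
    def cost(p):
        H=cv2.convexHull(((proj(verts(n,*p[:2],p[2],dz),cam)-o+.5)*S).astype(np.float32)).round().astype(np.int32)
        I=np.zeros(M.shape,np.uint8);cv2.fillPoly(I,[H],1);I=I>0
        return 1-(I&M).sum()/(I|M).sum()
    c0=unproj([l+w/2,t+h/2],D[n][3]/2+dz,cam);best=None
    for a in ([0] if D[n][0] else [0,.4,.8,1.2]):
        r=minimize(cost,[c0[0],c0[1],a],method="Nelder-Mead",options=dict(initial_simplex=[[c0[0],c0[1],a],[c0[0]+.006,c0[1],a],[c0[0],c0[1]+.006,a],[c0[0],c0[1],a+.2]],xatol=1e-4,fatol=1e-4))
        if best is None or r.fun<best.fun: best=r
    return best.x[0],best.x[1],np.rad2deg(best.x[2])%90,1-best.fun
E
cat > look.py <<'E'
import sys
from h import *
for cam in ("top","scene"):
    get_image(cam)
    for n in (sys.argv[1:] or D):
        for d in silhouettes(n,cam)[:2]:
            if d["p"]<.3 or d["mask"].sum()<20: continue
            print(cam,n,round(d["p"],2),np.round(d["rect"]),"x %.4f y %.4f yaw %.1f iou %.2f"%fit(n,d["mask"],cam))
E
python3 look.py
```

```text
top round_large_mid 0.49 [217. 164. 242. 182.] x 0.5960 y 0.0095 yaw 5.0 iou 0.35
top square_large_mid 0.74 [272. 169. 302. 187.] x 0.5759 y -0.1346 yaw 50.0 iou 0.60
top square_medium_mid 0.39 [267. 236. 276. 243.] x 0.4265 y -0.0868 yaw 48.5 iou 0.08
top round_tin 0.78 [341. 179. 377. 208.] x 0.5406 y -0.3337 yaw 1.4 iou 0.96
top square_tin 0.81 [109. 242. 152. 281.] x 0.3683 y 0.2703 yaw 76.6 iou 0.96
top round_cover 0.6 [352. 246. 391. 277.] x 0.3688 y -0.3557 yaw 0.1 iou 0.89
top square_cover 0.73 [304. 118. 344. 158.] x 0.6943 y -0.2414 yaw 24.9 iou 0.92
top timer 0.58 [249. 134. 273. 158.] x 0.6645 y -0.0732 yaw 0.0 iou 0.81
scene round_large_mid 0.69 [239. 181. 261. 202.] x 0.5853 y 0.0029 yaw 3.0 iou 0.91
scene round_small_mid 0.51 [324. 184. 341. 200.] x 0.4670 y -0.2019 yaw 1.5 iou 0.92
scene square_large_mid 0.58 [280. 174. 307. 193.] x 0.5743 y -0.1384 yaw 49.0 iou 0.94
scene square_medium_mid 0.79 [287. 198. 308. 217.] x 0.4411 y -0.0786 yaw 53.7 iou 0.90
scene square_small_mid 0.69 [232. 208. 250. 230.] x 0.4611 y 0.0799 yaw 86.3 iou 0.92
scene square_tin 0.77 [164. 246. 207. 275.] x 0.3693 y 0.2687 yaw 77.7 iou 0.94
scene round_cover 0.32 [284. 154. 318. 178.] x 0.6902 y -0.2432 yaw 1.2 iou 0.82
scene square_cover 0.75 [285. 153. 320. 178.] x 0.6916 y -0.2429 yaw 37.5 iou 0.88
scene timer 0.7 [251. 166. 268. 186.] x 0.6722 y -0.0751 yaw 79.2 iou 0.73
```

```bash
python3 - <<'E'
import cv2
im=cv2.imread("pics/top0.png")
cv2.imwrite("pics/c1.png",cv2.resize(im[110:260,190:390],None,fx=4,fy=4,interpolation=cv2.INTER_CUBIC))
E
```

```text
(no output)
```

View pics/c1.png

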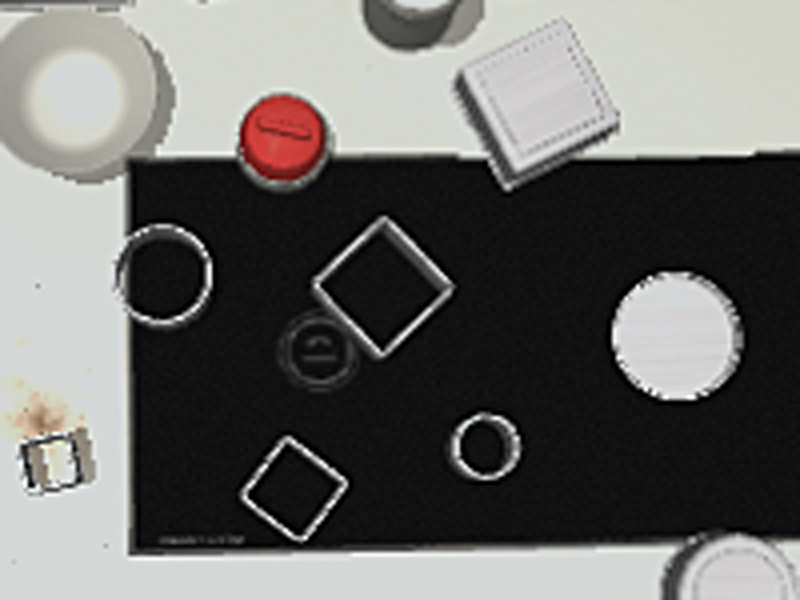

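```bash
python3 - <<'E'
from h import *
im=cv2.imread("pics/top0.png");g=im.max(2)
for n,(l,t,r,b) in {"square_large_mid":(265,160,307,202),"square_medium_mid":(249,217,279,246),"round_small_mid":(300,210,322,232),"round_tin":(340,175,380,212)}.items():
    m=np.zeros(g.shape,bool);m[t:b,l:r]=g[t:b,l:r]>75
    _,L,st,_=cv2.connectedComponentsWithStats(m.astype(np.uint8));k=1+st[1:,4].argmax()
    print(n,np.round(fit(n,L==k),4))
# manual rim points in crop
f=lambda u,v:unproj([190+u/4-.375,110+v/4-.375],.036,"top").round(4)[:2]
print("RL rim extremes",f(118,275),f(213,275),f(165,226),f(165,326),"RS",f(451,446),f(521,446),f(486,412),f(486,479))
print("SS corners",f(22,437),f(80,430),f(88,484),f(30,492))
print("ML",[f(*p) for p in((290,437),(347,485),(299,541),(243,490))],[f(*p) for p in((383,217),(452,288),(382,356),(315,285))])
c=im[195:250,190:235];cv2.imwrite("pics/ss.png",cv2.resize(c,None,fx=10,fy=10,interpolation=cv2.INTER_CUBIC))
E
```

```text
square_large_mid [ 0.5738 -0.1364 41.9189  0.9535]
square_medium_mid [ 0.4422 -0.0755 51.188   0.9243]
round_small_mid [ 0.468  -0.2009  1.9622  0.9361]
round_tin [ 0.5403 -0.3344 88.1096  0.9729]
RL rim extremes [0.5814 0.0351] [ 0.5805 -0.0262] [0.6131 0.0044] [0.5478 0.005 ] RS [ 0.4678 -0.1766] [ 0.467  -0.2215] [ 0.4891 -0.1997] [ 0.4464 -0.1984]
SS corners [0.4777 0.0972] [0.4817 0.06  ] [0.4472 0.0551] [0.4426 0.0921]
ML [array([ 0.4752, -0.074 ]), array([ 0.4441, -0.1096]), array([ 0.4092, -0.0785]), array([ 0.442 , -0.0435])] [array([ 0.6169, -0.1369]), array([ 0.5697, -0.1803]), array([ 0.5262, -0.1339]), array([ 0.5729, -0.0919])]
```

View pics/ss.png

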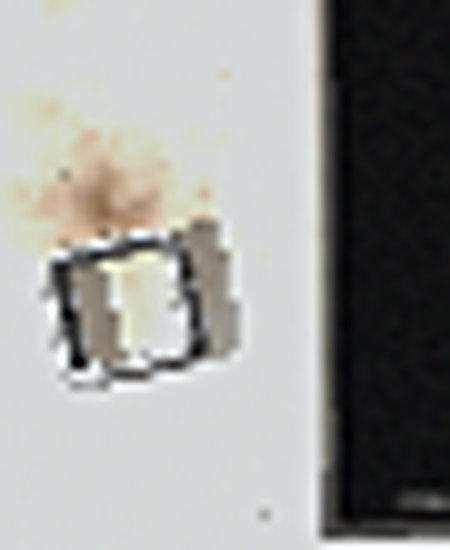

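>>> apply_moves --motion '[{"x":10,"y":14,"z":-4,"yaw":20,"hand":1},{"x":29.1,"y":39.9,"z":-14,"yaw":50,"hand":1},{"x":29.1,"y":39.9,"z":-14,"yaw":50,"hand":1},{"x":29.1,"y":39.9,"z":-14,"yaw":50,"hand":1},{"x":29.1,"y":39.9,"z":-14,"yaw":50,"hand":1},{"x":29.1,"y":39.9,"z":-14,"yaw":50,"hand":1},{"x":29.1,"y":39.9,"z":-14,"yaw":50,"hand":1},{"x":29.1,"y":39.9,"z":-14,"yaw":50,"hand":1},{"x":29.1,"y":39.9,"z":-14,"yaw":50,"hand":1},{"x":29.1,"y":39.9,"z":-14,"yaw":50,"hand":1}]' --newtons 15

```text
clock: 2.45
position: [0.468, -0.2, 0.0866]
ee_rot: [-2.627, -1.723, 0.001]
force: [-0.1, 0.0, -0.4]
width: 1.003
gripper_force: 0.0
```

```bash
python3 - <<'E'
from h import *
s=observe();print(s["position"],s["joints"],s["ee_rot"])
im=get_image("top");cv2.imwrite("pics/t1.png",cv2.resize(im[110:310,60:410],None,fx=2.2,fy=2.2))
print("roll base",unproj([105,298],0,"scene"),"SS",unproj([202.65,225.35],.036,"top"))
E
```

```text
[ 0.46797964 -0.20003955  0.08661008] [ 0.52306388  0.4403303  -0.2941608   1.99215048  0.18550453  0.73480675
 -0.29232426] [-2.62650790e+00 -1.72322878e+00  5.10750406e-04]
roll base [0.31550697 0.46915962 0.        ] SS [0.46095096 0.07792886 0.036     ]
```

>>> apply_moves --motion '[{"z":-4,"hand":1},{"z":-6.8,"hand":1},{"z":-6.8,"hand":1},{"z":-6.8,"hand":-1},{"z":-6.8,"hand":-1},{"z":-6.8,"hand":-1},{"z":-6.8,"hand":-1},{"z":-6.8,"hand":-1},{"z":-6.8,"hand":-1}]'

```text
schema error: expected keys x, y, z, yaw, hand
```

>>> apply_moves --motion '[{"x":0,"y":0,"yaw":0,"z":-4,"hand":1},{"x":0,"y":0,"yaw":0,"z":-6.8,"hand":1},{"x":0,"y":0,"yaw":0,"z":-6.8,"hand":1},{"x":0,"y":0,"yaw":0,"z":-6.8,"hand":-1},{"x":0,"y":0,"yaw":0,"z":-6.8,"hand":-1},{"x":0,"y":0,"yaw":0,"z":-6.8,"hand":-1},{"x":0,"y":0,"yaw":0,"z":-6.8,"hand":-1},{"x":0,"y":0,"yaw":0,"z":-6.8,"hand":-1}]'

```text
clock: 3.5
position: [0.4679, -0.2005, 0.0189]
ee_rot: [2.628, 1.721, 0.0]
force: [-0.1, -0.2, 0.9]
width: 0.505
gripper_force: 0.0
```

>>> apply_moves --motion '[{"x":0,"y":0,"yaw":0,"z":0,"hand":-1},{"x":0,"y":0,"yaw":0,"z":0,"hand":-1},{"x":0,"y":0,"yaw":0,"z":0,"hand":-1},{"x":0,"y":0,"yaw":0,"z":4,"hand":-1},{"x":2,"y":-4,"yaw":0,"z":6,"hand":-1},{"x":7.2,"y":-13.4,"yaw":0,"z":6,"hand":-1},{"x":7.2,"y":-13.4,"yaw":0,"z":6,"hand":-1},{"x":7.2,"y":-13.4,"yaw":0,"z":6,"hand":-1},{"x":7.2,"y":-13.4,"yaw":0,"z":6,"hand":-1}]'

```text
clock: 4.62
position: [0.5392, -0.3335, 0.0781]
ee_rot: [-2.627, -1.72, 0.0]
force: [0.2, 0.8, -0.1]
width: 0.453
gripper_force: 15.0
```

```bash
python3 - <<'E'
from h import *
s=observe();print(s["position"],s["width"],s["gripper_force"])
im=get_image("scene");cv2.imwrite("pics/s1.png",cv2.resize(im[90:290,130:400],None,fx=2.8,fy=2.8))
E
```

```text
[ 0.53922307 -0.33354779  0.0780975 ] 0.4533811708415887 15.00017350539565
```

View pics/s1.png

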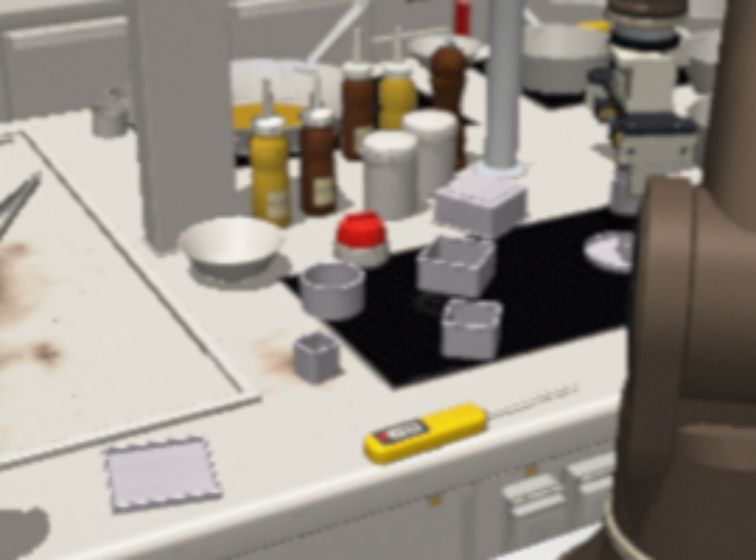

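>>> apply_moves --motion '[{"x":0.1,"y":0,"yaw":0,"z":-3.5,"hand":-1},{"x":0.1,"y":0,"yaw":0,"z":-5.2,"hand":-1},{"x":0.1,"y":0,"yaw":0,"z":-5.75,"hand":-1},{"x":0.1,"y":0,"yaw":0,"z":-5.75,"hand":-1},{"x":0.1,"y":0,"yaw":0,"z":-5.75,"hand":1},{"x":0.1,"y":0,"yaw":0,"z":-5.75,"hand":1},{"x":0.1,"y":0,"yaw":0,"z":-5.75,"hand":1},{"x":0.1,"y":0,"yaw":0,"z":0,"hand":1},{"x":0.1,"y":0,"yaw":0,"z":5,"hand":1}]'

```text
clock: 5.8
position: [0.5407, -0.3344, 0.1301]
ee_rot: [-2.628, -1.721, -0.0]
force: [0.6, -1.0, 0.7]
width: 0.942
gripper_force: 0.0
```

>>> apply_moves --motion '[{"x":4.1,"y":33.9,"yaw":10,"z":0,"hand":1},{"x":4.1,"y":33.9,"yaw":24,"z":0,"hand":1},{"x":4.1,"y":33.9,"yaw":24,"z":0,"hand":1},{"x":4.1,"y":33.9,"yaw":24,"z":0,"hand":1},{"x":4.1,"y":33.9,"yaw":24,"z":-2,"hand":1},{"x":4.1,"y":33.9,"yaw":24,"z":-5,"hand":1},{"x":4.1,"y":33.9,"yaw":24,"z":-5,"hand":1},{"x":4.1,"y":33.9,"yaw":24,"z":-5,"hand":1}]'

```text
clock: 6.8
position: [0.5819, 0.0036, 0.079]
ee_rot: [2.213, 2.229, -0.001]
force: [0.4, -0.1, -0.1]
width: 1.002
gripper_force: 0.0
```

```bash
python3 - <<'E'
from h import *
s=observe();print(s["position"],s["ee_rot"])
im=get_image("scene");a=cv2.resize(im[120:260,210:330],None,fx=3.3,fy=3.3)
im=get_image("top");b=cv2.resize(im[110:250,190:310],None,fx=3.3,fy=3.3)
cv2.imwrite("pics/s2.png",np.hstack([a,b]))
get_image("top")
for d in silhouettes("round_small_mid","top")[:2]: print(d["p"],d["rect"],fit("round_small_mid",d["mask"]))
E
```

```text
[0.58192145 0.00359498 0.07900814] [ 2.21334505e+00  2.22878923e+00 -8.07381394e-04]
0.71 [350.9, 184.2, 370.8, 203.2] (np.float64(0.5430084371370933), np.float64(-0.3358693018692326), np.float64(10.616990178532477), np.float64(0.9239058054361644))
```

View pics/s2.png

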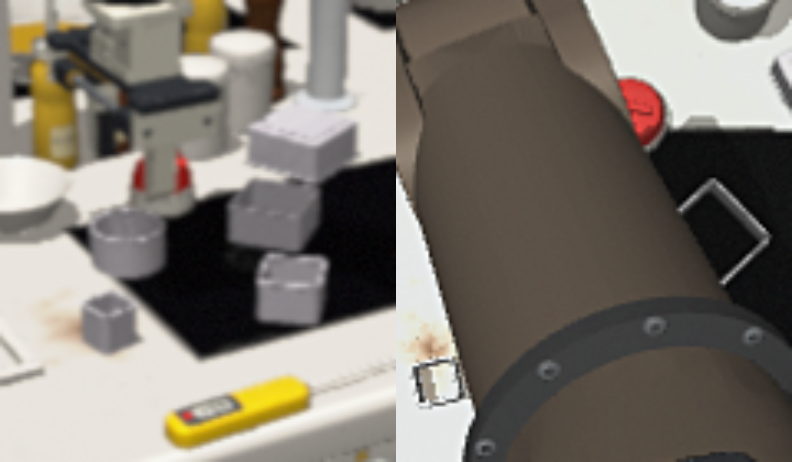

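```bash
python3 - <<'E'
from h import *
P=[[.582,.0036,.079],[.536,.0036,.079],[.628,.0036,.079],[.582,-.0424,.079],[.582,.0496,.079],[.581,.0045,.036]]
print(((proj(P,"scene")-[210,120])*3.3).round())
E
```

```text
[[127. 177.]
 [151. 198.]
 [104. 158.]
 [175. 167.]
 [ 78. 188.]
 [127. 223.]]
```

```bash
python3 - <<'E'
from h import *
im=get_image("scene");cv2.imwrite("pics/s3.png",cv2.resize(im[110:205,215:315],None,fx=6,fy=6,interpolation=cv2.INTER_CUBIC))
print(observe()["width"])
E
```

```text
1.0013341721430273
```

View pics/s3.png

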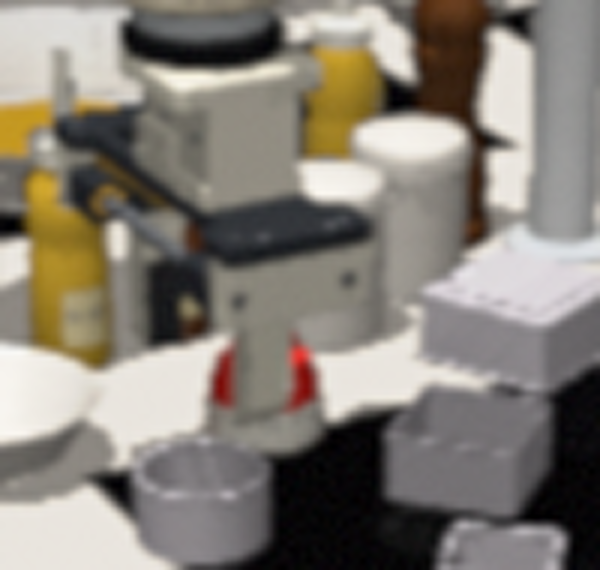

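>>> apply_moves --motion '[{"x":0,"y":0.1,"yaw":0,"z":-3.5,"hand":1},{"x":0,"y":0.1,"yaw":0,"z":-6.05,"hand":1},{"x":0,"y":0.1,"yaw":0,"z":-6.05,"hand":0.3},{"x":0,"y":0.1,"yaw":0,"z":-6.05,"hand":-1},{"x":0,"y":0.1,"yaw":0,"z":-6.05,"hand":-1},{"x":0,"y":0.1,"yaw":0,"z":-6.05,"hand":-1},{"x":0,"y":0.1,"yaw":0,"z":-6.05,"hand":-1},{"x":0,"y":0.1,"yaw":0,"z":-6.05,"hand":-1}]'

```text
clock: 8.05
position: [0.5827, 0.0055, 0.0194]
ee_rot: [2.212, 2.228, 0.002]
force: [-0.1, -0.9, 6.7]
width: 0.698
gripper_force: 15.0
```

>>> apply_moves --motion '[{"x":0,"y":0,"yaw":0,"z":5,"hand":-1},{"x":-1,"y":-4,"yaw":0,"z":9,"hand":-1},{"x":-4.2,"y":-33.9,"yaw":0,"z":9,"hand":-1},{"x":-4.2,"y":-33.9,"yaw":0,"z":9,"hand":-1},{"x":-4.2,"y":-33.9,"yaw":0,"z":9,"hand":-1},{"x":-4.2,"y":-33.9,"yaw":0,"z":9,"hand":-1},{"x":-4.2,"y":-33.9,"yaw":0,"z":9,"hand":-1},{"x":-4.2,"y":-33.9,"yaw":0,"z":9,"hand":-1},{"x":-4.2,"y":-33.9,"yaw":0,"z":7,"hand":-1},{"x":-4.2,"y":-33.9,"yaw":0,"z":7,"hand":-1}]'

```text
clock: 9.3
position: [0.539, -0.332, 0.0872]
ee_rot: [-2.21, -2.229, 0.0]
force: [-0.6, -0.7, -0.9]
width: 0.7
gripper_force: 15.0
```

```bash
python3 - <<'E'
from h import *
s=observe();print(s["position"],s["width"],s["gripper_force"])
im=get_image("top");cv2.imwrite("pics/s4.png",cv2.resize(im[160:230,320:400],None,fx=6,fy=6,interpolation=cv2.INTER_CUBIC))
E
```

```text
[ 0.53901562 -0.33197382  0.08722093] 0.6997204089444777 14.999679493485019
```

View pics/s4.png

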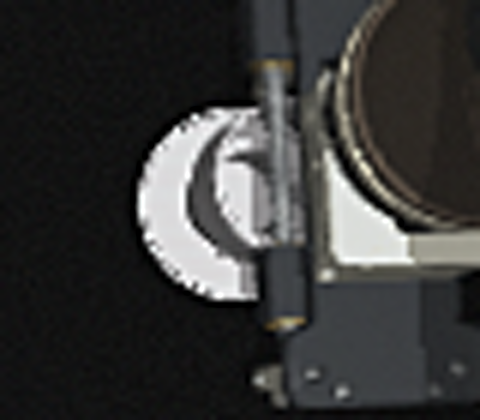

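>>> apply_moves --motion '[{"x":0.1,"y":-0.15,"yaw":0,"z":-1.5,"hand":-1},{"x":0.1,"y":-0.15,"yaw":0,"z":-4,"hand":-1},{"x":0.1,"y":-0.15,"yaw":0,"z":-6,"hand":-1},{"x":0.1,"y":-0.15,"yaw":0,"z":-6.6,"hand":-1},{"x":0.1,"y":-0.15,"yaw":0,"z":-6.65,"hand":-1},{"x":0.1,"y":-0.15,"yaw":0,"z":-6.65,"hand":1},{"x":0.1,"y":-0.15,"yaw":0,"z":-6.65,"hand":1},{"x":0.1,"y":-0.15,"yaw":0,"z":-6.65,"hand":1},{"x":0.1,"y":-0.15,"yaw":0,"z":-3,"hand":1},{"x":0.1,"y":-0.15,"yaw":0,"z":4,"hand":1}]'

```text
clock: 10.6
position: [0.5392, -0.3344, 0.1198]
ee_rot: [-2.21, -2.227, 0.002]
force: [0.8, -0.9, -0.3]
width: 0.998
gripper_force: 0.0
```

>>> apply_moves --motion '[{"x":-7.9,"y":41.2,"yaw":10,"z":0,"hand":1},{"x":-7.9,"y":41.2,"yaw":10,"z":0,"hand":1},{"x":-7.9,"y":41.2,"yaw":10,"z":0,"hand":1},{"x":-7.9,"y":41.2,"yaw":10,"z":0,"hand":1},{"x":-7.9,"y":41.2,"yaw":10,"z":0,"hand":1},{"x":-7.9,"y":41.2,"yaw":10,"z":0,"hand":1},{"x":-7.9,"y":41.2,"yaw":10,"z":-4,"hand":1},{"x":-7.9,"y":41.2,"yaw":10,"z":-4,"hand":1},{"x":-7.9,"y":41.2,"yaw":10,"z":-4,"hand":1}]'

```text
clock: 11.72
position: [0.462, 0.0766, 0.0809]
ee_rot: [2.01, 2.414, -0.001]
force: [-0.2, 0.6, -0.1]
width: 0.995
gripper_force: 0.0
```

```bash
python3 - <<'E'
from h import *
s=observe();print(s["position"],s["ee_rot"])
im=get_image("top");a=cv2.resize(im[165:225,320:400],None,fx=7,fy=7,interpolation=cv2.INTER_CUBIC)
im=get_image("scene");b=cv2.resize(im[170:230,215:255],None,fx=7,fy=7,interpolation=cv2.INTER_CUBIC)
cv2.imwrite("pics/s5.png",np.hstack([a,b[:420]])[:600,:800])
E
```

```text
[0.4619519  0.07664747 0.08088559] [ 2.00977924e+00  2.41431011e+00 -6.18459198e-04]
```

View pics/s5.png

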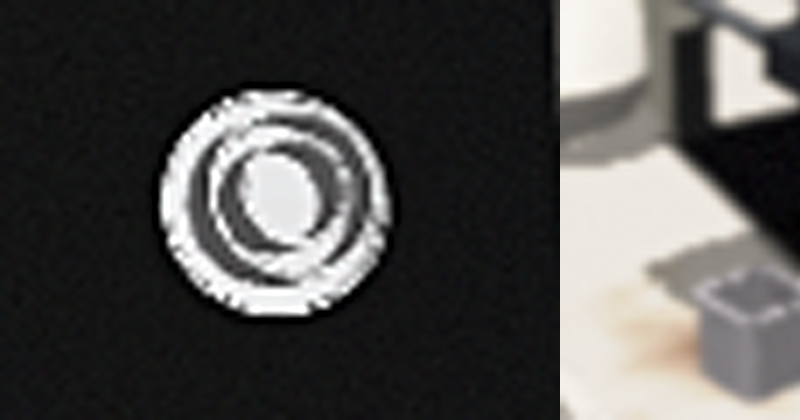

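>>> apply_moves --motion '[{"x":0,"y":0.1,"yaw":0,"z":-3.5,"hand":1},{"x":0,"y":0.1,"yaw":0,"z":-6.2,"hand":1},{"x":0,"y":0.1,"yaw":0,"z":-6.2,"hand":0.3},{"x":0,"y":0.1,"yaw":0,"z":-6.2,"hand":-1},{"x":0,"y":0.1,"yaw":0,"z":-6.2,"hand":-1},{"x":0,"y":0.1,"yaw":0,"z":-6.2,"hand":-1},{"x":0,"y":0.1,"yaw":0,"z":-6.2,"hand":-1},{"x":0,"y":0.1,"yaw":0,"z":-6.2,"hand":-1},{"x":0,"y":0.1,"yaw":0,"z":-6.2,"hand":-1},{"x":0,"y":0.1,"yaw":0,"z":-6.2,"hand":-1}]'

```text
clock: 13.08
position: [0.4619, 0.078, 0.0188]
ee_rot: [2.01, 2.414, 0.0]
force: [-0.8, 0.7, 2.4]
width: 0.369
gripper_force: 15.0
```

>>> apply_moves --motion '[{"x":0,"y":0,"yaw":0,"z":5,"hand":-1},{"x":-1,"y":3,"yaw":-5,"z":7,"hand":-1},{"x":-9.3,"y":19.1,"yaw":-15,"z":7,"hand":-1},{"x":-9.3,"y":19.1,"yaw":-23.4,"z":7,"hand":-1},{"x":-9.3,"y":19.1,"yaw":-23.4,"z":7,"hand":-1},{"x":-9.3,"y":19.1,"yaw":-23.4,"z":7,"hand":-1},{"x":-9.3,"y":19.1,"yaw":-23.4,"z":5,"hand":-1},{"x":-9.3,"y":19.1,"yaw":-23.4,"z":5,"hand":-1}]'

```text
clock: 14.08
position: [0.3682, 0.2675, 0.0677]
ee_rot: [2.458, 1.956, -0.005]
force: [-0.2, 0.8, -0.5]
width: 0.368
gripper_force: 15.0
```

```bash
python3 - <<'E'
from h import *
s=observe();print(s["position"],s["ee_rot"],s["width"],s["joints"])
im=get_image("top");a=cv2.resize(im[220:300,80:180],None,fx=4,fy=4,interpolation=cv2.INTER_CUBIC)
im=get_image("scene");b=cv2.resize(im[205:285,140:240],None,fx=4,fy=4,interpolation=cv2.INTER_CUBIC)
cv2.imwrite("pics/s6.png",np.hstack([a,b]))
E
```

```text
[0.36824312 0.26749522 0.06771819] [ 2.45816652  1.9556177  -0.00478916] 0.36813250734479414 [-0.39201817  0.42486117 -0.45004474  2.12091126  0.29734801  0.65855755
 -1.27172717]
```

View pics/s6.png

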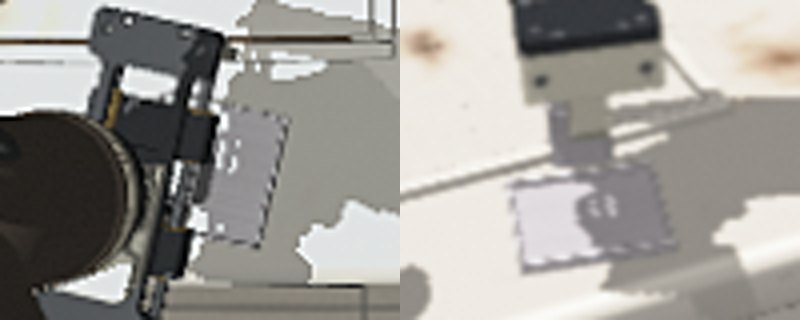

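>>> apply_moves --motion '[{"x":0,"y":0.1,"yaw":0,"z":-2.5,"hand":-1},{"x":0,"y":0.1,"yaw":0,"z":-4.2,"hand":-1},{"x":0,"y":0.1,"yaw":0,"z":-4.75,"hand":-1},{"x":0,"y":0.1,"yaw":0,"z":-4.75,"hand":-1},{"x":0,"y":0.1,"yaw":0,"z":-4.75,"hand":1},{"x":0,"y":0.1,"yaw":0,"z":-4.75,"hand":1},{"x":0,"y":0.1,"yaw":0,"z":-4.75,"hand":1},{"x":0,"y":0.1,"yaw":0,"z":0,"hand":1},{"x":0,"y":0.1,"yaw":0,"z":4,"hand":1},{"x":0,"y":0.1,"yaw":0,"z":4,"hand":1}]'

```text
clock: 15.42
position: [0.3703, 0.2714, 0.1114]
ee_rot: [2.458, 1.956, 0.009]
force: [0.6, 0.3, -0.5]
width: 0.965
gripper_force: 0.0
```

>>> apply_moves --motion '[{"x":7.25,"y":-34.7,"yaw":-10,"z":0,"hand":1},{"x":7.25,"y":-34.7,"yaw":-20,"z":0,"hand":1},{"x":7.25,"y":-34.7,"yaw":-28,"z":0,"hand":1},{"x":7.25,"y":-34.7,"yaw":-28,"z":0,"hand":1},{"x":7.25,"y":-34.7,"yaw":-28,"z":0,"hand":1},{"x":7.25,"y":-34.7,"yaw":-28,"z":0,"hand":1},{"x":7.25,"y":-34.7,"yaw":-28,"z":-3,"hand":1},{"x":7.25,"y":-34.7,"yaw":-28,"z":-3,"hand":1},{"x":7.25,"y":-34.7,"yaw":-28,"z":-3,"hand":1}]'

```text
clock: 16.55
position: [0.4411, -0.0763, 0.0789]
ee_rot: [-2.857, -1.305, 0.001]
force: [0.0, -0.3, 0.9]
width: 0.997
gripper_force: 0.0
```

```bash
python3 - <<'E'
from h import *
s=observe();print(s["position"],s["ee_rot"])
get_image("scene")
for n in("square_small_mid","square_medium_mid"):
  for d in silhouettes(n,"scene")[:1]: print(n,d["p"],d["rect"],fit(n,d["mask"],"scene",.002 if "small" in n else 0))
im=get_image("top");cv2.imwrite("pics/s7.png",cv2.resize(im[225:300,90:175],None,fx=7,fy=7,interpolation=cv2.INTER_CUBIC))
E
```

```text
[ 0.44106354 -0.07628417  0.07888243] [-2.85705652e+00 -1.30517980e+00  9.61419639e-04]
square_small_mid 0.81 [175.2, 242.9, 194.3, 265.0] (np.float64(0.3682217813452531), np.float64(0.27181528964331375), np.float64(75.75627052521338), np.float64(0.9131202378740011))
square_medium_mid 0.84 [286.5, 201.3, 310.0, 217.5] (np.float64(0.4459728995392467), np.float64(-0.08189944408272529), np.float64(59.04791389625219), np.float64(0.8680489715157261))
```

View pics/s7.png

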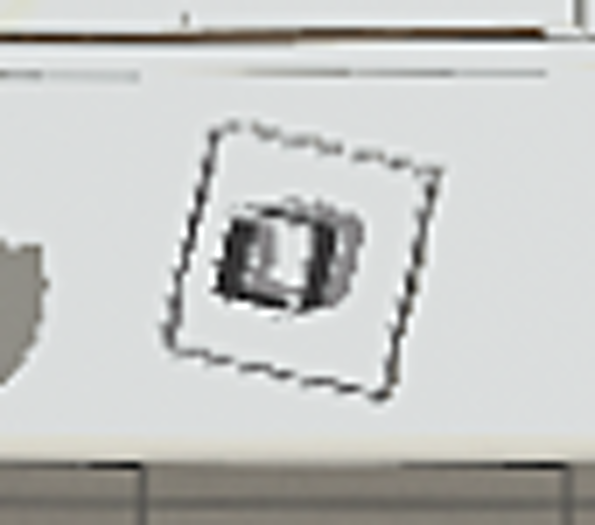

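>>> apply_moves --motion '[{"x":0.1,"y":0,"yaw":0,"z":-3.5,"hand":1},{"x":0.1,"y":0,"yaw":0,"z":-6.0,"hand":1},{"x":0.1,"y":0,"yaw":0,"z":-6.0,"hand":0.3},{"x":0.1,"y":0,"yaw":0,"z":-6.0,"hand":-1},{"x":0.1,"y":0,"yaw":0,"z":-6.0,"hand":-1},{"x":0.1,"y":0,"yaw":0,"z":-6.0,"hand":-1},{"x":0.1,"y":0,"yaw":0,"z":-6.0,"hand":-1},{"x":0.1,"y":0,"yaw":0,"z":-6.0,"hand":-1},{"x":0.1,"y":0,"yaw":0,"z":-6.0,"hand":-1}]'

```text
clock: 17.88
position: [0.4426, -0.077, 0.0192]
ee_rot: [2.858, 1.303, 0.001]
force: [-0.4, -0.3, 6.7]
width: 0.547
gripper_force: 14.8
```

>>> apply_moves --motion '[{"x":0,"y":0,"yaw":0,"z":5,"hand":-1},{"x":-1,"y":3,"yaw":5,"z":9,"hand":-1},{"x":-7.4,"y":34.7,"yaw":15,"z":9,"hand":-1},{"x":-7.4,"y":34.7,"yaw":25,"z":9,"hand":-1},{"x":-7.4,"y":34.7,"yaw":28,"z":9,"hand":-1},{"x":-7.4,"y":34.7,"yaw":28,"z":9,"hand":-1},{"x":-7.4,"y":34.7,"yaw":28,"z":9,"hand":-1},{"x":-7.4,"y":34.7,"yaw":28,"z":9,"hand":-1},{"x":-7.4,"y":34.7,"yaw":28,"z":6,"hand":-1},{"x":-7.4,"y":34.7,"yaw":28,"z":6,"hand":-1}]'

```text
clock: 19.12
position: [0.3672, 0.2682, 0.0774]
ee_rot: [2.458, 1.956, -0.007]
force: [0.7, 0.1, -0.1]
width: 0.55
gripper_force: 14.8
```

```bash
python3 - <<'E'
from h import *
s=observe();s=observe();print(s["position"],s["ee_rot"],s["width"])
im=get_image("scene");s=observe();print(s["position"])
b=cv2.resize(im[200:285,140:240],None,fx=6,fy=6,interpolation=cv2.INTER_CUBIC)
cv2.imwrite("pics/s8.png",b)
for n,dz in(("square_small_mid",.002),("square_medium_mid",s["position"][2]-.019)):
  for d in silhouettes(n,"scene")[:2]: print(n,d["p"],d["rect"],fit(n,d["mask"],"scene",dz))
E
```

```text
[0.36715353 0.26823638 0.07735414] [ 2.4579013   1.95589227 -0.00685991] 0.5495868331384278
[0.36777871 0.26869855 0.07833834]
square_small_mid 0.5 [179.3, 249.1, 193.1, 266.5] (np.float64(0.36390451060535467), np.float64(0.27280866278334404), np.float64(70.55925864272123), np.float64(0.8108428591756391))
square_medium_mid 0.76 [170.8, 227.1, 199.9, 246.3] (np.float64(0.36143250068319405), np.float64(0.26993089493023137), np.float64(81.00171566927077), np.float64(0.7601779869067103))
square_medium_mid 0.46 [163.8, 247.0, 209.0, 273.0] (np.float64(0.2615092433689671), np.float64(0.30494054787852726), np.float64(28.69008881581384), np.float64(0.7389772829039672))
```

View pics/s8.png

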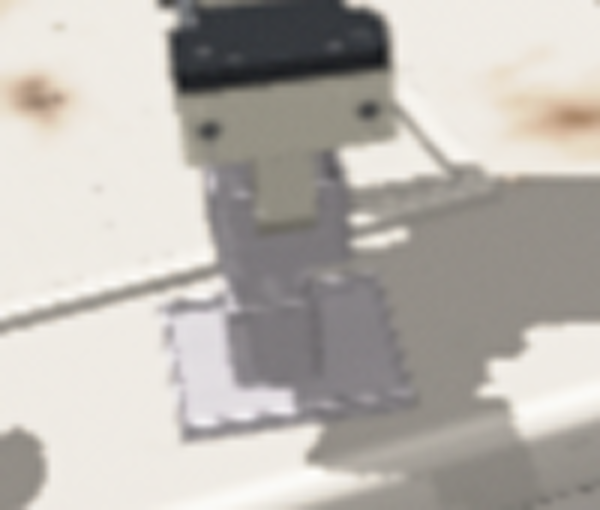

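```bash
python3 - <<'E'
from h import *
f=lambda V:((proj(V,"scene")-[140,200]+.5)*6).round().astype(int).tolist()
print("small",f(verts("square_small_mid",.3695,.2705,np.deg2rad(77),.002)))
print("med",f(verts("square_medium_mid",.3675,.2685,np.deg2rad(77),.0590)))
print("tin",f(verts("square_tin",.369,.2695,np.deg2rad(77),0)))
E
```

```text
small [[241, 390], [329, 377], [318, 329], [232, 341], [234, 311], [323, 298], [312, 252], [224, 264]]
med [[217, 279], [351, 261], [333, 194], [204, 211], [209, 196], [345, 178], [327, 113], [196, 130]]
tin [[179, 445], [413, 410], [379, 288], [160, 318], [178, 427], [412, 393], [378, 271], [158, 301]]
```

>>> apply_moves --motion '[{"x":0,"y":0.05,"yaw":0,"z":-1,"hand":-1},{"x":0,"y":0.05,"yaw":0,"z":-1,"hand":-1},{"x":0,"y":0.05,"yaw":0,"z":-2.5,"hand":-1},{"x":0,"y":0.05,"yaw":0,"z":-4,"hand":-1},{"x":0,"y":0.05,"yaw":0,"z":-5.3,"hand":-1},{"x":0,"y":0.05,"yaw":0,"z":-5.8,"hand":-1},{"x":0,"y":0.05,"yaw":0,"z":-5.8,"hand":-1}]'

```text
clock: 20.15
position: [0.3679, 0.2705, 0.0202]
ee_rot: [2.457, 1.957, -0.001]
force: [-0.2, 0.5, -0.0]
width: 0.547
gripper_force: 14.9
```

>>> apply_moves --motion '[{"x":0.05,"y":0,"yaw":0,"z":-0.05,"hand":-1},{"x":0.05,"y":0,"yaw":0,"z":-0.05,"hand":1},{"x":0.05,"y":0,"yaw":0,"z":-0.05,"hand":1},{"x":0.05,"y":0,"yaw":0,"z":-0.05,"hand":1},{"x":0.05,"y":0,"yaw":0,"z":4,"hand":1},{"x":0.05,"y":0,"yaw":0,"z":9,"hand":1},{"x":0.05,"y":0,"yaw":0,"z":9,"hand":1}]'

```text
clock: 21.02
position: [0.3705, 0.2722, 0.1139]
ee_rot: [2.458, 1.956, 0.01]
force: [0.6, 0.2, -1.3]
width: 1.0
gripper_force: 0.0
```

>>> apply_moves --motion '[{"x":20.3,"y":-40.7,"yaw":-10,"z":0,"hand":1},{"x":20.3,"y":-40.7,"yaw":-20,"z":0,"hand":1},{"x":20.3,"y":-40.7,"yaw":-30,"z":0,"hand":1},{"x":20.3,"y":-40.7,"yaw":-34,"z":0,"hand":1},{"x":20.3,"y":-40.7,"yaw":-34,"z":0,"hand":1},{"x":20.3,"y":-40.7,"yaw":-34,"z":0,"hand":1},{"x":20.3,"y":-40.7,"yaw":-34,"z":0,"hand":1},{"x":20.3,"y":-40.7,"yaw":-34,"z":0,"hand":1},{"x":20.3,"y":-40.7,"yaw":-34,"z":-3,"hand":1},{"x":20.3,"y":-40.7,"yaw":-34,"z":-3,"hand":1}]'

```text
clock: 22.28
position: [0.5695, -0.1355, 0.0784]
ee_rot: [-2.919, -1.152, 0.007]
force: [-0.1, 0.4, 0.3]
width: 0.999
gripper_force: 0.0
```

```bash
python3 - <<'E'
from h import *
im=get_image("top");a=cv2.resize(im[235:290,100:165],None,fx=6,fy=6,interpolation=cv2.INTER_CUBIC)
im=get_image("scene");b=cv2.resize(im[225:280,155:220],None,fx=6,fy=6,interpolation=cv2.INTER_CUBIC)
cv2.imwrite("pics/s9.png",np.hstack([a,b]))
s=observe();print(s["position"],s["ee_rot"])
f=lambda V:((proj(V,"scene")-[155,225]+.5)*6+[390,0]).round().astype(int).tolist()
print(f(verts("square_medium_mid",.3685,.2705,np.deg2rad(77),.002)))
E
```

```text
[ 0.57138665 -0.13538944  0.08073944] [-2.92111143e+00 -1.15376157e+00  1.30054876e-03]
[[523, 256], [654, 237], [637, 166], [510, 184], [515, 176], [648, 158], [631, 90], [503, 107]]
```

View pics/s9.png

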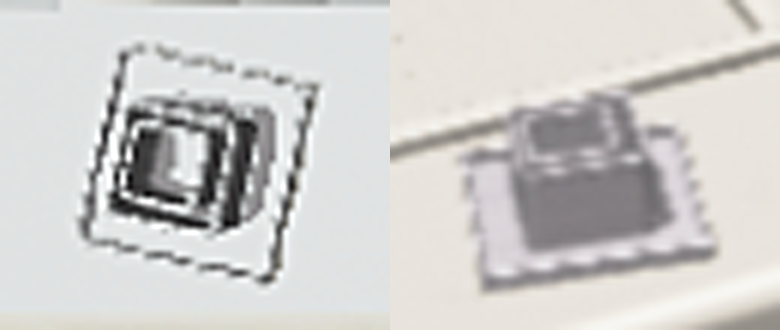

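>>> apply_moves --motion '[{"x":0.05,"y":-0.05,"yaw":0,"z":-3,"hand":1},{"x":0.05,"y":-0.05,"yaw":0,"z":-6.15,"hand":1},{"x":0.05,"y":-0.05,"yaw":0,"z":-6.15,"hand":0.5},{"x":0.05,"y":-0.05,"yaw":0,"z":-6.15,"hand":-1},{"x":0.05,"y":-0.05,"yaw":0,"z":-6.15,"hand":-1},{"x":0.05,"y":-0.05,"yaw":0,"z":-6.15,"hand":-1},{"x":0.05,"y":-0.05,"yaw":0,"z":-6.15,"hand":-1},{"x":0.05,"y":-0.05,"yaw":0,"z":-6.15,"hand":-1}]'

```text
clock: 23.38
position: [0.5733, -0.137, 0.0209]
ee_rot: [2.922, 1.152, 0.003]
force: [-1.9, -0.1, 7.7]
width: 0.717
gripper_force: 15.0
```

>>> apply_moves --motion '[{"x":0,"y":0,"yaw":0,"z":5,"hand":-1},{"x":-1,"y":3,"yaw":5,"z":9,"hand":-1},{"x":-20.4,"y":40.7,"yaw":15,"z":9,"hand":-1},{"x":-20.4,"y":40.7,"yaw":25,"z":9,"hand":-1},{"x":-20.4,"y":40.7,"yaw":34,"z":9,"hand":-1},{"x":-20.4,"y":40.7,"yaw":34,"z":9,"hand":-1},{"x":-20.4,"y":40.7,"yaw":34,"z":9,"hand":-1},{"x":-20.4,"y":40.7,"yaw":34,"z":9,"hand":-1},{"x":-20.4,"y":40.7,"yaw":34,"z":9,"hand":-1},{"x":-20.4,"y":40.7,"yaw":34,"z":9,"hand":-1}]'

```text
clock: 24.62
position: [0.3664, 0.2742, 0.1103]
ee_rot: [-2.45, -1.964, -0.004]
force: [0.8, -0.9, -0.4]
width: 0.717
gripper_force: 15.0
```

>>> apply_moves --motion '[{"x":0,"y":0,"yaw":0,"z":-2,"hand":-1},{"x":0,"y":0,"yaw":0,"z":-2,"hand":-1},{"x":0,"y":0,"yaw":0,"z":-2,"hand":-1}]'

```text
clock: 25.0
position: [0.3688, 0.2695, 0.0898]
ee_rot: [2.459, 1.955, 0.0]
force: [0.2, 0.4, -1.2]
width: 0.718
gripper_force: 15.0
```

```bash
python3 - <<'E'
from h import *
im=get_image("scene");cv2.imwrite("pics/s10.png",cv2.resize(im[200:285,140:240],None,fx=6,fy=6,interpolation=cv2.INTER_CUBIC))
s=observe();print(s["position"],s["ee_rot"],s["width"])
E
```

```text
[0.36890311 0.26969725 0.08989309] [2.45897752e+00 1.95480179e+00 1.16158537e-03] 0.7177425078030247
```

View pics/s10.png

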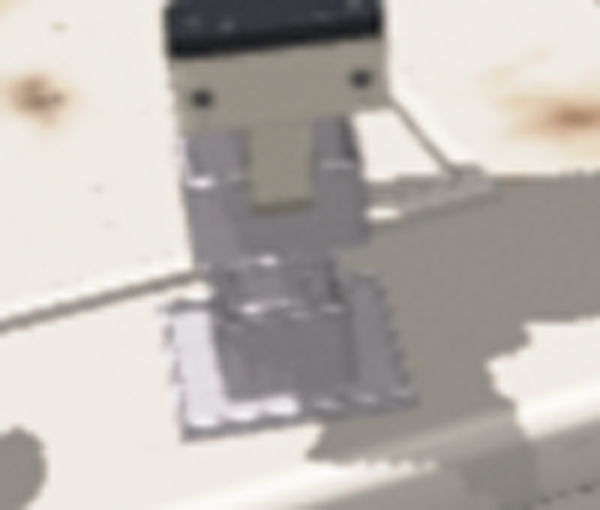

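>>> apply_moves --motion '[{"x":0.05,"y":0.05,"yaw":0,"z":-1.5,"hand":-1},{"x":0.05,"y":0.05,"yaw":0,"z":-2.5,"hand":-1},{"x":0.05,"y":0.05,"yaw":0,"z":-3.5,"hand":-1},{"x":0.05,"y":0.05,"yaw":0,"z":-4.5,"hand":-1}]'

```text
clock: 25.55
position: [0.3686, 0.2704, 0.0434]
ee_rot: [-2.458, -1.956, 0.001]
force: [0.4, 0.1, -0.8]
width: 0.719
gripper_force: 15.0
```

>>> apply_moves --motion '[{"x":0,"y":0,"yaw":0,"z":-1.2,"hand":-1},{"x":0,"y":0,"yaw":0,"z":-2.1,"hand":-1},{"x":0,"y":0,"yaw":0,"z":-2.25,"hand":-1},{"x":0,"y":0,"yaw":0,"z":-2.25,"hand":-1}]'

```text
clock: 26.05
position: [0.3686, 0.2705, 0.0217]
ee_rot: [2.458, 1.956, -0.0]
force: [-0.9, -1.5, 4.6]
width: 0.717
gripper_force: 15.0
```

Contact with the floor; release, rise, and back off for a clear view.

>>> apply_moves --motion '[{"x":0,"y":0,"yaw":0,"z":0,"hand":1},{"x":0,"y":0,"yaw":0,"z":0,"hand":1},{"x":0,"y":0,"yaw":0,"z":0,"hand":1},{"x":0,"y":0,"yaw":0,"z":5,"hand":1},{"x":0,"y":0,"yaw":0,"z":11,"hand":1},{"x":10,"y":-40,"yaw":0,"z":14,"hand":1},{"x":10,"y":-40,"yaw":0,"z":14,"hand":1},{"x":10,"y":-40,"yaw":0,"z":14,"hand":1},{"x":10,"y":-40,"yaw":0,"z":14,"hand":1},{"x":10,"y":-40,"yaw":0,"z":14,"hand":1}]'

```text
clock: 27.3
position: [0.4447, -0.0339, 0.1548]
ee_rot: [2.458, 1.956, 0.001]
force: [1.6, 1.9, 0.4]
width: 1.0
gripper_force: 0.0
```

```bash
python3 - <<'E'
from h import *
im=get_image("top");a=cv2.resize(im[235:290,100:165],None,fx=6,fy=6,interpolation=cv2.INTER_CUBIC)
im=get_image("scene");b=cv2.resize(im[225:280,155:220],None,fx=6,fy=6,interpolation=cv2.INTER_CUBIC)
cv2.imwrite("pics/s11.png",np.hstack([a,b]))
E
python3 look.py timer square_cover round_cover
```

```text
top timer 0.71 [250. 132. 273. 159.] x 0.6702 y -0.0730 yaw 4.1 iou 0.84
top square_cover 0.65 [303. 118. 342. 156.] x 0.6953 y -0.2422 yaw 23.9 iou 0.93
top round_cover 0.79 [352. 246. 391. 277.] x 0.3682 y -0.3547 yaw 1.8 iou 0.92
scene timer 0.58 [251. 164. 269. 186.] x 0.6713 y -0.0768 yaw 69.2 iou 0.72
scene square_cover 0.56 [293. 153. 319. 175.] x 0.6824 y -0.2580 yaw 58.5 iou 0.72
```

View pics/s11.png

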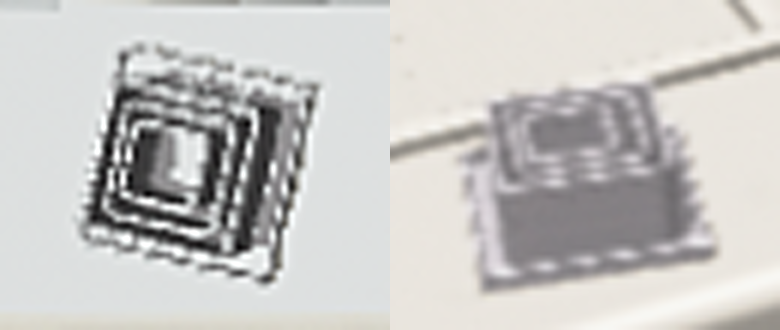

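All three squares are nested and level in the square tin, with their top rims concentric. The covers and the timer have not moved.

```bash
python3 -c "
from cell import *
print(sign_off())"
```

```text
the job is handed in; nothing more can be done
None
```

The job is handed in after about 27 s of the 106 s allowed: both round rings are nested in the round tin and all three square rings in the square tin, looking level and centred in the camera pictures, with the covers and timer where they were to within camera accuracy.

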